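# Feel the free play of a spray arm on its drive and centre it

### The job

Check the bearing play of the dishwasher's lower spray arm: rock it on its hub counter-clockwise (seen from above) until you feel it come up against resistance, then clockwise until it resists again, each time keeping a light steady press of about 5 N at the near blade's end for about half a second and never forcing it beyond about 10 N. Then leave the arm at rest midway between the two places where it began to resist, to within about 4 mm at the blade's end, and let go; leave the other things on the worktop alone.

Things in the scene. Friction and masses are not known exactly. Their poses are not given: they have to be found in the camera images.
- sump_hub: white round plastic hub fixed to the worktop, 170 mm across at its foot, 144 mm above, 45 mm high; origin on its axis at the worktop, z up. The spray arm turns level about this axis. Neither the hub's yaw nor any mark shows where the arm meets resistance: that is hidden inside, where the arm's pin (pin) plays in a fork with a counter-clockwise cheek (fork_c1) and a clockwise one (fork_c0).
- spray_arm: grey plastic spray arm lying level across the hub, held on it: a boss 80 mm across with two equal straight blades along its own +y and -y, 410 mm end to end. From 105 mm outward a blade is 32 mm wide and 16 mm thick, underside 57 mm and top 73 mm above the worktop, free space beneath; nearer in, 44 mm wide, 18 mm thick. Origin on the turning axis at 45 mm height; z up.
- end_a (a point): the near blade's end: the middle of the +y blade (towards the robot), 165 mm from the axis, 65 mm up (mid-thickness). The arm turns nearly freely (about 0.4 N here) over a hidden play of 12 to 28 mm to either side of a hidden middle (there joint spray_arm, not reported, is 0), then meets an equal spring of 1 to 4 N/mm. It starts in the play, off the middle, and stays where left.
- bowls: two nested clear glass bowls, 150 mm across, 74 mm high together, standing loose; origin at the middle of the underside; bystander
- filter_disc: stainless fine filter disc, 100 mm across, 8 mm thick with a 14 mm high stub on top, lying loose; origin at the middle of the underside; bystander
- brush: bamboo scrubbing brush, 170 x 36 mm, 37 mm high, lying loose bristles down; origin at the middle of the underside, long along its x; bystander
- crock: white ceramic crock, 124 mm across, 115 mm high, 150 mm with lid and knob, fixed; origin at the middle of the underside; bystander
- crock_lid (a joint): the crock's hinged lid, 0 when shut, growing as it opens (rad); leave it shut

How it is judged (in metres and radians):
On the way, in this order (a step that is already met when the one before it is completed fails the run):
1. the arm is pressed against the resistance at the counter-clockwise end of its play, with at least about 2 N at the blade's end, for 0.2 s (contact force between pin and fork_c1 above 6 N), for 0.2 s.
2. then it is pressed in the same way against the resistance at the clockwise end (contact force between pin and fork_c0 above 6 N), for 0.2 s.
At the end, for the whole second after the job is handed in: the spray arm is at rest and let go, within 0.027 rad (about 4.5 mm at the blade's end) of the middle of its free play (value of joint spray_arm between -0.027 and 0.027 rad and angular speed of spray_arm below 0.03 rad/s and contact force between the fingers and spray_arm below 0.05 N); the robot touches nothing.
It fails at once if the arm forced against its resistance with more than about 15 N at the blade's end (contact force between pin and fork_c0 above 46 N or contact force between pin and fork_c1 above 46 N).
It fails at once if a bystander pushed away by more than 20 mm (distance of any of bowls, filter_disc, brush from where it was at the start of the episode above 0.02 m).
It fails at once if the crock's lid lifted (value of joint crock_lid above 0.1 rad).
It also fails if it takes over 70 s, if anything falls off the work surface, if the arm or the gripper's body presses on something with over 40 N, if the wrist force passes 120 N, or if a joint passes its speed limit or range.

### The arm

A 6-joint arm with a two-finger parallel gripper is mounted at the origin on the work surface. World frame = base frame: x ahead of the robot, y to its left, z up, the work surface at z = 0. Lengths are in mm, angles in rad, forces in N, time in s.
With the tool pointing down it reaches from about 350 to 775 mm from the base axis. Payload 7.3 kg.
Tool frame: the origin (TCP) lies on the centre line of the jaws, within the pads' length; the fingertips stand 22 mm ahead of it and the grasp point (between the pads) lies 3 mm ahead of it; z points along the fingers, y is the direction in which the jaws open and shut (so a half turn about z gives the same grasp; the last joint's range is limited). The gripper opens to 92 mm and grips with 3 to 60 N. Pads are 19 mm wide; open, the fingers measure 130 mm over their backs; the gripper's body (75 mm by 190 mm) begins 47 mm behind the grasp point.
Start: joints at [-1.472, 0.342, 1.524, -0, 1.275, -0.146], TCP at [127.262, -509.36, 248.741] pointing down, gripper open.
Joint ranges: [-2.53, 2.53], [-0.77, 2.02], [0.04, 2.7], [-1, 4.14], [0.28, 2.66], [-3.11, 3.11]. Speed limits (rad/s): [2.57, 2.57, 3.14, 3.14, 3.14, 3.14].

### API

Orientations are given as [roll, pitch, yaw] about the fixed x, y, z axes, in that order (R = Rz(yaw) Ry(pitch) Rx(roll)).
In Python, from plant import bot gives the robot as it stands.
- The arm moves only by the tool play_rows, never from a script. Its argument "moves" is one flat list of numbers, 5 for each row, row after row: the closure in counts, from 0 (fully open) to 255 (shut), then the shift along the tool's x, y, z in mm, then the turn about the tool's z in degrees. A call has 1 to 8 rows; each row is the pose to reach, as a shift and turn from the pose commanded when the call began, along the tool's axes at that moment; what a row does not reach only later rows make up. A row lasts 1/12 s, in which the tool goes at most 41.7 mm and 7.16 degrees, less where a joint would pass 70% of its speed; a pose out of reach is approached as far as the arm can. A call with a gripper value outside its range is refused whole. The fingers move at their own pace and stop on an object; the grip force is fixed at half the most. Time passes only in rows, so rows that repeat a pose let the fingers close. It gives the time, the measured TCP pose, the force and the opening at its end, in the units of the state.
- bot.get_obs(): the state, without advancing time (a new reading comes with each control period).
- bot.capture(name): name is "scene" or "top" or "wrist"; returns a dict with "color" (420x560x3 uint8, red, green, blue), "fx", "fy", "cx", "cy" (pixels), "world_to_cam" (4x4, takes a point from world to camera coordinates); the wrist camera has in their place "T_tool_cam" (4x4, takes a point from camera to tool coordinates, whose origin is the TCP and whose axes are the flange's). Camera axes: x right, y down, z forward; pixel columns grow to the right and rows downward; lengths in mm; the calibration is good to about 2 mm. The wrist camera is an equidistant fisheye: a pixel r from the principal point sees the ray r / f radians off the axis. A picture is of the moment at which its call begins: read the wrist's pose just before it. There is no depth.
- bot.close_job(): hands the job in, once; it reports no verdict.
The state is a dict: "time": time; "joint_positions": joint angles; "dq": joint speeds; "tau": joint torques, N m; "tool_pos": TCP position; "tcp_rot": TCP orientation; "contact_force": force on the tool from outside, world axes, zero at the start; "moment": the same for the moment, N m; "grip_width": finger opening in mm.
Only numpy, scipy, OpenCV 4.12 (cv2) and the standard library are available. Lean on these libraries where they do the work, as an engineer would, in place of code of your own. Each camera call takes 0.05 s, during which the arm holds its last target.

## Working session

There is one attempt and no reset: what is moved stays moved. The work goes in short steps, Python scripts to look and compute and a tool call to move; the robot and the scene stay as the last step left them, time stands still between calls to the robot, and variables do not carry over. Pictures are saved under pics/ and viewed, and the job is handed in when it is done.

Besides the shell and the picture viewer there is one more tool, called after "Request:" as name(argument=value, ...) on one line, values as JSON. play_rows: Moves the arm, as the interface text tells. Its arguments: {"type":"object","properties":{"moves":{"type":"array","items":{"type":"number"}}},"required":["moves"]}

```bash
ls; mkdir -p pics; python3 - <<'E'
from plant import bot
import cv2
print(bot.get_obs())
for n in("scene","top"):
    c=bot.capture(n); cv2.imwrite(f"pics/{n}0.png",c["color"][:,:,::-1])
    print(n,c["fx"],c["fy"],c["cx"],c["cy"],c["world_to_cam"])
E
```

```text
pics
{'time': 0.0, 'joint_positions': array([-1.47198352e+00,  3.42712472e-01,  1.52502603e+00, -2.97612294e-05,
        1.27535942e+00, -1.46001104e-01]), 'dq': array([-6.11189299e-04, -3.22046442e-05, -7.17599625e-04,  1.93334515e-03,
        9.63974639e-04,  1.98253969e-03]), 'tau': array([ 1.97524344e-06, -4.31246388e+01, -2.44217277e+01,  7.18209660e-02,
        5.60831744e-02, -1.36314752e-04]), 'tool_pos': array([ 127.22336876, -508.97251398,  248.04709783]), 'tcp_rot': array([-3.14009926e+00, -1.90834170e-04,  2.44822459e-01]), 'contact_force': array([-0.51121281, -0.00565393,  0.50040811]), 'moment': array([0.02172499, 0.03872909, 0.0062574 ]), 'grip_width': 91.49417634159474}
scene 382.5946600830993 382.5946600830993 284.21493247207803 206.7758359443208 [[ 3.07703719e-01  9.51478787e-01 -2.55700195e-03 -1.35934109e+02]
 [ 5.94456561e-01 -1.94341378e-01 -7.80290219e-01 -2.33305918e+02]
 [-7.42926522e-01  2.38578176e-01 -6.25412373e-01  1.31516885e+03]
 [ 0.00000000e+00  0.00000000e+00  0.00000000e+00  1.00000000e+00]]
top 477.9314341932696 477.9314341932696 282.4234825104448 210.34456622155082 [[-8.92394897e-04 -9.99957387e-01 -9.18846541e-03 -4.63308532e+00]
 [-9.95867328e-01  1.72312615e-03 -9.08036072e-02  5.33745918e+02]
 [ 9.08155706e-02  9.06945982e-03 -9.95826429e-01  1.30240837e+03]
 [ 0.00000000e+00  0.00000000e+00  0.00000000e+00  1.00000000e+00]]
```

View pics/scene0.png

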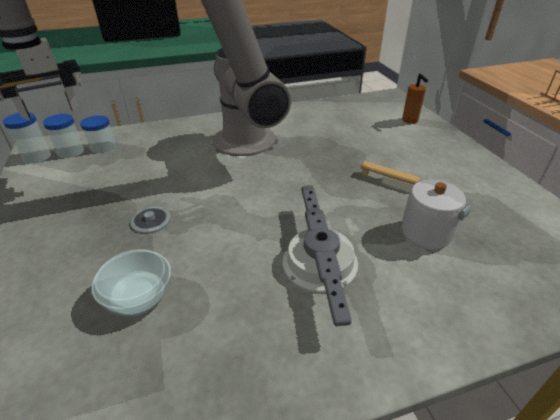

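View pics/top0.png

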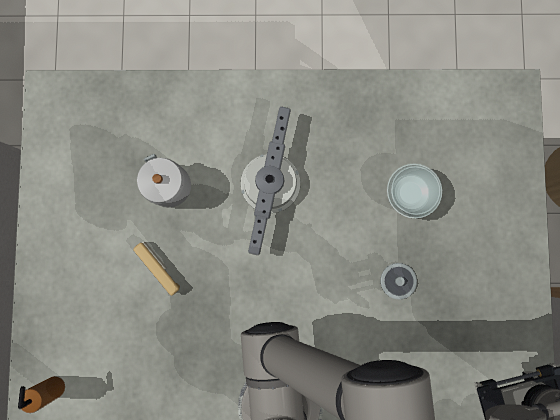

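The top view shows the hub at about (268,179). The near blade's end is at about (254,252) and the far end at (283,108). The bystanders are all well clear of the blade. Next I measure the blade.

```bash
cat > h.py <<'E'
import numpy as np, cv2
from plant import bot
def ray(c,u,v,z):
    T=np.array(c["world_to_cam"]);R=T[:3,:3];t=T[:3,3]
    o=-R.T@t; d=R.T@np.array([(u-c["cx"])/c["fx"],(v-c["cy"])/c["fy"],1.])
    return o+d*(z-o[2])/d[2]
def px(c,p):
    T=np.array(c["world_to_cam"]);q=T[:3,:3]@p+T[:3,3]
    return c["fx"]*q[0]/q[2]+c["cx"],c["fy"]*q[1]/q[2]+c["cy"]
def state():
    o=bot.get_obs();print("t %.2f tcp %s rot %s F %s M %s w %.1f"%(o["time"],o["tool_pos"].round(2),o["tcp_rot"].round(4),o["contact_force"].round(2),o["moment"].round(2),o["grip_width"]));return o
E
python3 - <<'E'
from h import *
c=bot.capture("top");im=c["color"][:,:,::-1].copy()
print(im[240,256],im[130,279],im[220,262],im[240,275],im[240,300],im[179,268])
hsv=cv2.cvtColor(im,cv2.COLOR_BGR2HSV)
b,g,r=[im[:,:,i].astype(int) for i in range(3)]
m=((b-g>4)&(r<130)).astype(np.uint8)*255
roi=np.zeros_like(m);roi[95:265,235:305]=m[95:265,235:305]
n,l,s,ce=cv2.connectedComponentsWithStats(roi);k=1+s[1:,4].argmax();print(s[k],ce[k])
cv2.imwrite("pics/m0.png",cv2.resize(np.hstack([(l==k).astype(np.uint8)[90:270,220:320]*255]),None,fx=3,fy=3,interpolation=0))
ys,xs=np.nonzero(l==k)
P=np.array([ray(c,u,v,73) for u,v in zip(xs,ys)])[:,:2]
print(cv2.minAreaRect(P.astype(np.float32)))
vx=cv2.fitLine(P.astype(np.float32),cv2.DIST_L2,0,.01,.01).ravel();print(vx)
E
```

```text
[78 75 73] [123 119 116] [124 121 117] [85 91 90] [145 155 153] [31 30 29]
[280 107  10   7  24] [284.625      109.20833333]
((807.4453125, -12.483366012573242), (18.59281349182129, 20.79861068725586), 21.281980514526367)
[ 2.2922924e-01  9.7337246e-01  8.0612085e+02 -1.2024084e+01]
```

```bash
python3 - <<'E'
import cv2
im=cv2.imread("pics/top0.png");cv2.imwrite("pics/top0c.png",cv2.resize(im[90:270,200:340],None,fx=3.3,fy=3.3,interpolation=2))
E
```

```text
(no output)
```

View pics/m0.png

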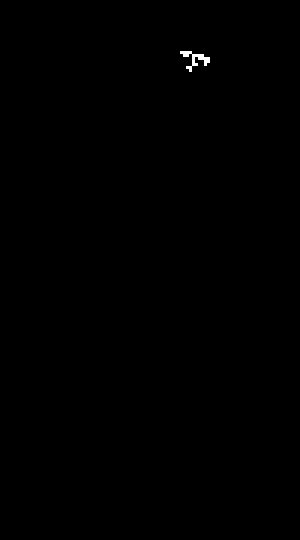

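View pics/top0c.png

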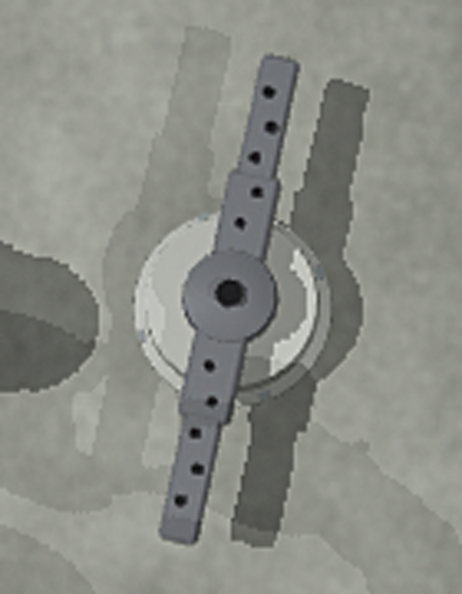

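```bash
cat >> h.py <<'E'
def arm(c,name=None,crop=(95,265,225,315)):
    im=c["color"].astype(int);r,g,b=im[...,0],im[...,1],im[...,2]
    m=((b-g>=1)&(b-r>=2)&(b<150)&(b>45)).astype(np.uint8)*255
    roi=np.zeros_like(m);y0,y1,x0,x1=crop;roi[y0:y1,x0:x1]=m[y0:y1,x0:x1]
    roi=cv2.morphologyEx(roi,cv2.MORPH_CLOSE,np.ones((3,3)));roi=cv2.morphologyEx(roi,cv2.MORPH_OPEN,np.ones((3,3)))
    n,l,s,ce=cv2.connectedComponentsWithStats(roi);k=1+s[1:,4].argmax()
    mm=(l==k).astype(np.uint8)*255
    if name: cv2.imwrite(name,cv2.resize(mm[90:270,200:340],None,fx=3,fy=3,interpolation=0))
    ys,xs=np.nonzero(mm)
    return mm,np.array([ray(c,u,v,73) for u,v in zip(xs,ys)])[:,:2]
E
python3 - <<'E'
from h import *
c=bot.capture("top")
m,P=arm(c,"pics/m1.png")
print(len(P),cv2.minAreaRect(P.astype(np.float32)))
f=cv2.fitLine(P.astype(np.float32),cv2.DIST_L2,0,.01,.01).ravel();d=f[:2]*np.sign(-f[0])
s=(P-f[2:])@d; print(f,s.min(),s.max(),"mid",f[2:]+d*(s.min()+s.max())/2)
state()
E
```

```text
2198 ((613.6115112304688, 29.119266510009766), (74.1649169921875, 402.4914855957031), 84.66028594970703)
[ 9.7827524e-01 -2.0731041e-01  6.1116101e+02  3.0147104e+01] -204.6402723945827 200.4441879249949 mid [613.21347351  29.71215827]
t 0.20 tcp [ 127.24 -509.15  248.31] rot [-3.1407e+00 -1.0000e-04  2.4480e-01] F [-0.18  0.07 -0.28] M [-0.04 -0.01  0.  ] w 91.7
```

View pics/m1.png

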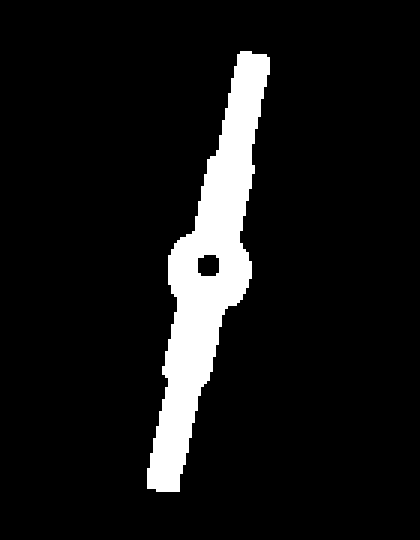

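The mask measures 405 mm long against 410 given, with the axis at about (613,30). The near blade points along (-0.978, 0.207), so end_a is at about (452,64,65). I go there by way of a point further out.

Request:
play_rows(moves=[0,40,-20,0,5,0,80,-40,0,10,0,120,-60,0,15,0,155,-77,0,20,0,190,-94,0,26,0,225,-111,0,26,0,260,-129,0,26,0,295,-146,0,26])

```text
time: 0.87
tool_pos: [379.3, -294.3, 248.8]
tcp_rot: [3.142, -0.0, -0.209]
contact_force: [0.2, -1.8, 0.6]
grip_width: 91.8
```

```bash
cat >> h.py <<'E'
def shift(o,p):
    from scipy.spatial.transform import Rotation as Ro
    R=Ro.from_euler("xyz",o["tcp_rot"]).as_matrix();return (R.T@(np.array(p)-o["tool_pos"])).round(1)
E
python3 - <<'E'
from h import *
o=state();print(shift(o,[440,-200,240]),shift(o,[451.8,63.9,180]))
E
```

```text
t 0.87 tcp [ 379.34 -294.34  248.78] rot [ 3.1416e+00 -1.0000e-04 -2.0900e-01] F [ 0.16 -1.77  0.6 ] M [ 0.04 -0.    0.02] w 91.8
[  39.8 -104.9    8.8] [  -3.4 -365.5   68.8]
```

Request:
play_rows(moves=[0,10,-38,0,0,0,20,-76,0,0,0,25,-114,0,0,0,25,-152,0,0,0,22,-190,0,0,0,18,-228,0,0,0,12,-266,0,0,0,6,-304,0,0])

```text
time: 1.53
tool_pos: [446.7, 1.8, 248.6]
tcp_rot: [3.141, 0.0, -0.209]
contact_force: [0.9, 0.4, 0.3]
grip_width: 91.5
```

```bash
python3 - <<'E'
from h import *
o=state();print(shift(o,[451.8,63.9,180]))
E
```

```text
t 1.53 tcp [446.74   1.78 248.65] rot [ 3.1415  0.     -0.2091] F [0.93 0.42 0.26] M [ 0.08 -0.01  0.03] w 91.5
[ -7.9 -61.8  68.6]
```

Request:
play_rows(moves=[0,-4,-31,20,0,0,-8,-62,45,0,0,-8,-62,75,0,0,-8,-62,100,0,0,-8,-62,100,0,0,-8,-62,100,0])

```text
time: 2.03
tool_pos: [451.5, 62.3, 148.2]
tcp_rot: [3.141, 0.003, -0.209]
contact_force: [0.5, 0.1, 0.7]
grip_width: 91.9
```

```bash
python3 - <<'E'
from h import *
o=state();print(shift(o,[451.8,63.9,70]))
c=bot.capture("top");a=c["color"][80:300,180:360,::-1]
cv2.imwrite("pics/t2.png",cv2.resize(a,None,fx=2.2,fy=2.2))
c=bot.capture("wrist");cv2.imwrite("pics/w2.png",c["color"][:,:,::-1]);print(c["T_tool_cam"],c["fx"],c["cx"],c["cy"])
E
```

```text
t 2.03 tcp [451.48  62.28 148.22] rot [ 3.141e+00  2.800e-03 -2.088e-01] F [0.46 0.09 0.71] M [ 0.08  0.03 -0.02] w 91.9
[ 0.2 -1.7 78.2]
[[-3.88087694e-04 -9.63507061e-01 -2.67682635e-01  7.21103847e+01]
 [ 9.99999712e-01 -5.48707295e-04  5.25233068e-04  5.39811651e-01]
 [-6.52945184e-04 -2.67682354e-01  9.63506996e-01 -1.36854639e+02]
 [ 0.00000000e+00  0.00000000e+00  0.00000000e+00  1.00000000e+00]] 325.19226210127806 276.14174655073185 208.18704935864
```

View pics/t2.png

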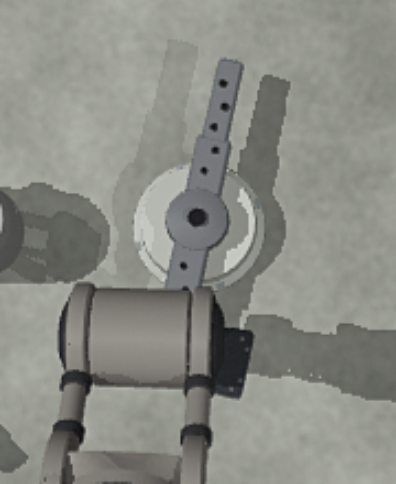

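View pics/w2.png

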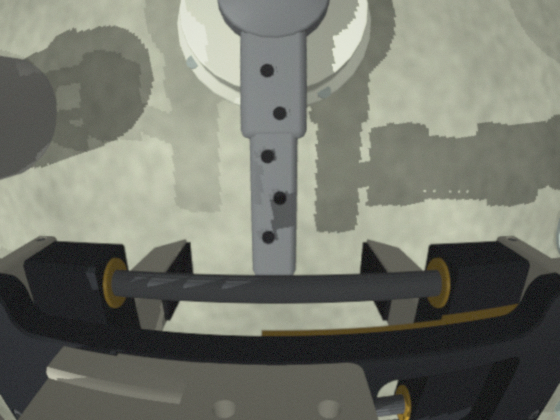

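The wrist view shows the blade centred between the open fingers at column 275. I descend straddling it and half-close the gripper.

Request:
play_rows(moves=[0,0,0,25,0,0,0,0,50,0,0,0,0,70,0,0,0,0,78,0,60,0,0,78,0,110,0,0,78,0,110,0,0,78,0,110,0,0,78,0])

```text
time: 2.8
tool_pos: [453.1, 62.1, 72.1]
tcp_rot: [-3.141, -0.003, -0.209]
contact_force: [-0.7, 0.0, -0.8]
grip_width: 69.5
```

```bash
python3 - <<'E'
from h import *
for i in range(3):
    o=state()
    c=bot.capture("wrist")
cv2.imwrite("pics/w3.png",c["color"][:,:,::-1])
E
```

```text
t 2.80 tcp [453.09  62.13  72.09] rot [-3.1412e+00 -2.9000e-03 -2.0910e-01] F [-0.72  0.02 -0.84] M [ 0.05 -0.02  0.01] w 69.5
t 2.85 tcp [452.89  62.16  71.89] rot [-3.1412e+00 -2.5000e-03 -2.0900e-01] F [-0.28 -1.32 -0.37] M [ 0.02  0.06 -0.02] w 65.9
t 2.90 tcp [452.71  62.19  71.67] rot [-3.1413e+00 -2.0000e-03 -2.0900e-01] F [-0.63  0.87  0.14] M [ 0.06 -0.04  0.  ] w 61.4
```

View pics/w3.png

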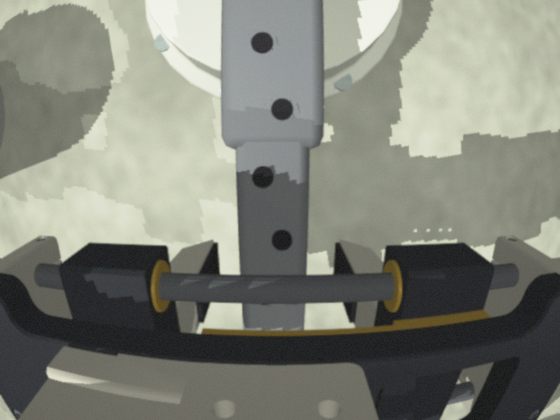

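Request:
play_rows(moves=[110,0,0,1,0,110,0,0,1,0,110,0,0,1,0])

```text
time: 3.2
tool_pos: [452.0, 62.2, 69.7]
tcp_rot: [3.141, 0.0, -0.209]
contact_force: [-1.2, 0.4, 1.3]
grip_width: 52.5
```

```bash
cat >> h.py <<'E'
from scipy.spatial.transform import Rotation as Ro
HUB=np.array([613.2,29.7])
def meas(n=5,pic=None):
    L=[]
    for i in range(n):
        c=bot.capture("wrist");o=bot.get_obs()
        R=Ro.from_euler("xyz",o["tcp_rot"]).as_matrix()
        d=o["tool_pos"][:2]-HUB
        L.append(list(R.T@o["contact_force"])+[o["moment"][2],np.hypot(*d),np.arctan2(-d[1],-d[0]),o["tcp_rot"][2],o["grip_width"],o["tool_pos"][2]])
    if pic: cv2.imwrite(pic,c["color"][:,:,::-1])
    L=np.array(L);m=L.mean(0)
    print("t %.2f F_tool %s (Fy sd %.2f) Mz %.2f r %.2f ang %.4f (arc165 %.2f) yaw %.4f w %.2f z %.1f"%(o["time"],m[:3].round(2),L[:,1].std(),m[3],m[4],m[5],m[5]*165,m[6],m[7],m[8]), "pos",o["tool_pos"].round(1))
    return m,c,o
E
python3 - <<'E'
from h import *
meas(6,"pics/w4.png")
for k in range(1,9):
    a=k*1.0/165; print(k,round(165*(1-np.cos(a)),2),round(165*np.sin(a),2),round(-np.degrees(a),2))
E
```

```text
t 3.50 F_tool [-0.12 -0.01 -0.1 ] (Fy sd 0.25) Mz -0.01 r 164.41 ang -0.1992 (arc165 -32.87) yaw -0.2090 w 52.19 z 69.7 pos [452.   62.2  69.7]
1 0.0 1.0 -0.35
2 0.01 2.0 -0.69
3 0.03 3.0 -1.04
4 0.05 4.0 -1.39
5 0.08 5.0 -1.74
6 0.11 6.0 -2.08
7 0.15 7.0 -2.43
8 0.19 8.0 -2.78
```

View pics/w4.png

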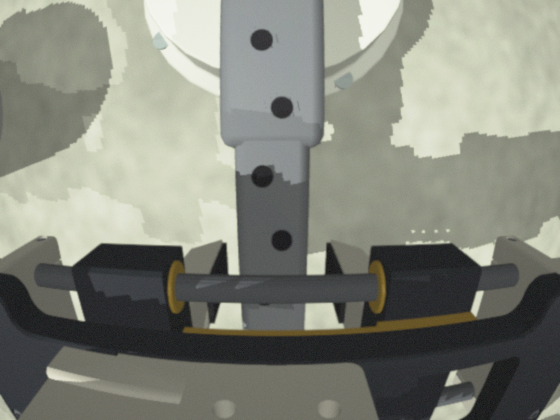

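The pads have about 10 mm clearance on each side. I rock counter-clockwise, which is tool +y.

Request:
play_rows(moves=[110,0,2,0,-0.7,110,0,4,0,-1.4,110,0.1,6,0,-2.1,110,0.2,8,0,-2.8,110,0.2,9,0,-3.1,110,0.3,10,0,-3.5,110,0.3,11,0,-3.8,110,0.3,11,0,-3.8])

```text
time: 4.17
tool_pos: [450.0, 51.2, 69.7]
tcp_rot: [3.141, 0.0, -0.142]
contact_force: [-0.4, 0.5, 0.2]
grip_width: 52.2
```

```bash
python3 - <<'E'
from h import *
meas(5,"pics/w5.png")
E
```

```text
t 4.42 F_tool [-0.08  0.14 -0.53] (Fy sd 0.81) Mz -0.01 r 164.58 ang -0.1321 (arc165 -21.80) yaw -0.1427 w 52.35 z 69.7 pos [450.1  51.4  69.7]
```

View pics/w5.png

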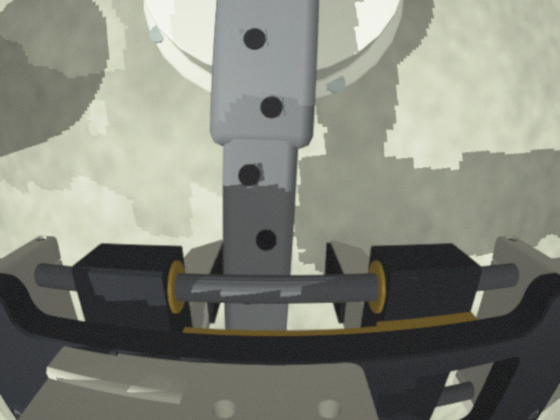

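The left pad now touches the blade, with its edge at column 222. I continue in 3 mm steps, checking the force after each.

Request:
play_rows(moves=[110,0,1,0,-0.35,110,0,2,0,-0.7,110,0,3,0,-1.05,110,0,3,0,-1.05])

```text
time: 4.75
tool_pos: [449.6, 48.3, 69.7]
tcp_rot: [3.141, -0.0, -0.124]
contact_force: [0.1, -0.6, 0.4]
grip_width: 52.2
```

```bash
python3 -c "
from h import *
meas(4)"
```

```text
t 4.95 F_tool [0.2  0.09 0.28] (Fy sd 0.31) Mz -0.01 r 164.65 ang -0.1136 (arc165 -18.74) yaw -0.1244 w 52.10 z 69.7 pos [449.6  48.4  69.7]
```

Request:
play_rows(moves=[110,0,1,0,-0.35,110,0,2,0,-0.7,110,0,3,0,-1.05,110,0,3,0,-1.05])

```text
time: 5.28
tool_pos: [449.3, 45.3, 69.7]
tcp_rot: [3.141, -0.0, -0.106]
contact_force: [-0.2, -0.5, 1.6]
grip_width: 52.1
```

```bash
python3 -c "
from h import *
meas(4)"
```

```text
t 5.48 F_tool [0.25 0.22 0.35] (Fy sd 0.55) Mz -0.01 r 164.71 ang -0.0953 (arc165 -15.73) yaw -0.1061 w 52.24 z 69.7 pos [449.2  45.4  69.7]
```

Request:
play_rows(moves=[110,0,1,0,-0.35,110,0,2,0,-0.7,110,0,3,0,-1.05,110,0,3,0,-1.05])

```text
time: 5.82
tool_pos: [448.9, 42.3, 69.7]
tcp_rot: [3.141, 0.0, -0.087]
contact_force: [-0.6, 0.0, -0.4]
grip_width: 51.9
```

```bash
python3 -c "
from h import *
meas(4)"
```

```text
t 6.02 F_tool [ 0.07 -0.02 -0.11] (Fy sd 0.25) Mz -0.01 r 164.76 ang -0.0772 (arc165 -12.73) yaw -0.0878 w 52.15 z 69.7 pos [448.9  42.5  69.7]
```

Request:
play_rows(moves=[110,0,1,0,-0.35,110,0,2,0,-0.7,110,0,3,0,-1.05,110,0,3,0,-1.05])

```text
time: 6.35
tool_pos: [448.7, 39.3, 69.7]
tcp_rot: [3.141, -0.0, -0.069]
contact_force: [-0.5, 1.1, -0.7]
grip_width: 52.3
```

```bash
python3 -c "
from h import *
meas(4,'pics/w6.png')"
```

```text
t 6.55 F_tool [-0.41 -0.04 -0.02] (Fy sd 0.23) Mz -0.01 r 164.81 ang -0.0589 (arc165 -9.72) yaw -0.0694 w 52.09 z 69.7 pos [448.7  39.5  69.7]
```

View pics/w6.png

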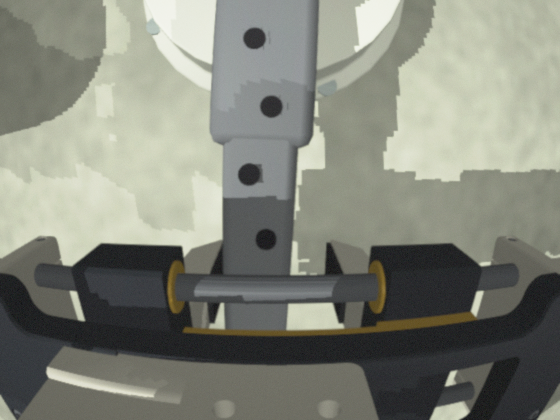

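The blade still sits against the left pad with its edge at column 222 and follows freely. I carry on.

Request:
play_rows(moves=[110,0,1,0,-0.35,110,0,2,0,-0.7,110,0,3,0,-1.05,110,0,3,0,-1.05])

```text
time: 6.88
tool_pos: [448.7, 37.1, 69.7]
tcp_rot: [-3.14, -0.0, -0.051]
contact_force: [1.1, 6.6, 0.4]
grip_width: 52.3
```

```bash
python3 -c "
from h import *
meas(4)"
```

```text
t 7.08 F_tool [ 1.08 -6.36  0.16] (Fy sd 0.45) Mz -0.08 r 164.70 ang -0.0452 (arc165 -7.46) yaw -0.0512 w 52.26 z 69.7 pos [448.7  37.2  69.7]
```

Counter-clockwise resistance found, at 6.4 N. I ease off slightly, hold, and sample force against angle.

Request:
play_rows(moves=[110,0,-0.4,0,0.14,110,0,-0.4,0,0.14])

```text
time: 7.25
tool_pos: [448.7, 37.5, 69.7]
tcp_rot: [-3.141, -0.0, -0.054]
contact_force: [1.5, 6.2, -1.4]
grip_width: 52.4
```

```bash
python3 -c "
from h import *
meas(8,'pics/w7.png')"
```

```text
t 7.65 F_tool [ 0.55 -5.58 -0.05] (Fy sd 0.47) Mz -0.06 r 164.71 ang -0.0472 (arc165 -7.78) yaw -0.0535 w 52.28 z 69.7 pos [448.7  37.4  69.7]
```

Request:
play_rows(moves=[110,0,-0.8,0,0.28,110,0,-0.8,0,0.28])

```text
time: 7.82
tool_pos: [448.6, 38.0, 69.7]
tcp_rot: [-3.141, -0.0, -0.058]
contact_force: [0.8, 4.3, -0.1]
grip_width: 52.1
```

```bash
python3 -c "
from h import *
meas(8)"
```

```text
t 8.22 F_tool [ 0.84 -4.2  -0.04] (Fy sd 0.76) Mz -0.05 r 164.79 ang -0.0492 (arc165 -8.12) yaw -0.0584 w 52.21 z 69.7 pos [448.6  37.7  69.7]
```

Request:
play_rows(moves=[110,0,-0.6,0,0.21,110,0,-0.6,0,0.21])

```text
time: 8.38
tool_pos: [448.6, 38.2, 69.7]
tcp_rot: [3.141, 0.0, -0.062]
contact_force: [1.1, 3.1, -0.8]
grip_width: 52.3
```

```bash
python3 -c "
from h import *
meas(8)"
```

```text
t 8.78 F_tool [ 0.68 -2.55 -0.13] (Fy sd 0.42) Mz -0.03 r 164.84 ang -0.0515 (arc165 -8.50) yaw -0.0620 w 52.33 z 69.7 pos [448.6  38.2  69.7]
```

Resistance at about 3.7 N/mm, starting near TCP arc -9.1. I check the far blade in the top view, then swing clockwise.

```bash
cat >> h.py <<'E'
def farang(name):
    c=bot.capture("top");m,P=arm(c,name,(95,140,240,330))
    x0=HUB[0]+112;s=P[P[:,0]>x0]
    f=cv2.fitLine(s.astype(np.float32),cv2.DIST_HUBER,0,.01,.01).ravel()
    cen=s.mean(0);print("far n",len(s),"line ang %.4f"%np.arctan(f[1]/f[0]),"hub->centroid ang %.4f"%np.arctan2(*(cen-HUB)[::-1]),cen.round(1))
E
python3 -c "
from h import *
farang('pics/m7.png')"
```

```text
far n 368 line ang -0.1128 hub->centroid ang -0.1087 [769.9  12.6]
```

Request:
play_rows(moves=[110,0,-3,0,1,110,0.1,-6,0,2.1,110,0.2,-9,0,3.1,110,0.4,-12,0,4.2,110,0.7,-15,0,5.2,110,1,-18,0,6.3,110,1.2,-20,0,6.9,110,1.2,-20,0,6.9])

```text
time: 9.5
tool_pos: [451.0, 58.5, 69.7]
tcp_rot: [3.141, 0.0, -0.183]
contact_force: [0.1, -0.8, 0.0]
grip_width: 52.2
```

```bash
python3 -c "
from h import *
farang('pics/m8.png')
meas(5,'pics/w8.png')"
```

```text
far n 366 line ang -0.1287 hub->centroid ang -0.1161 [769.5  11.5]
t 9.80 F_tool [-0.25 -0.43  0.33] (Fy sd 0.25) Mz -0.03 r 164.68 ang -0.1734 (arc165 -28.60) yaw -0.1822 w 52.22 z 69.7 pos [451.   58.1  69.7]
```

View pics/w8.png

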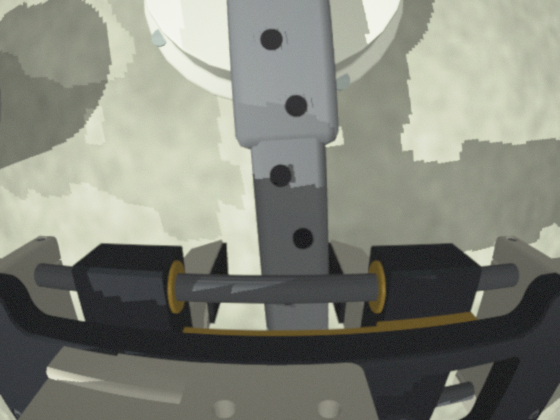

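Request:
play_rows(moves=[110,0,-1.5,0,0.5,110,0,-3,0,1,110,0.1,-4.5,0,1.6,110,0.1,-6,0,2.1,110,0.2,-7.5,0,2.6,110,0.3,-9,0,3.1,110,0.4,-11,0,3.8,110,0.4,-11,0,3.8])

```text
time: 10.47
tool_pos: [453.5, 69.2, 69.7]
tcp_rot: [-3.142, -0.0, -0.25]
contact_force: [0.4, 1.4, 0.2]
grip_width: 51.9
```

```bash
python3 -c "
from h import *
meas(4,'pics/w9.png')"
```

```text
t 10.67 F_tool [-0.06  0.08  0.04] (Fy sd 0.11) Mz -0.02 r 164.47 ang -0.2414 (arc165 -39.83) yaw -0.2486 w 51.95 z 69.7 pos [453.5  68.9  69.7]
```

View pics/w9.png

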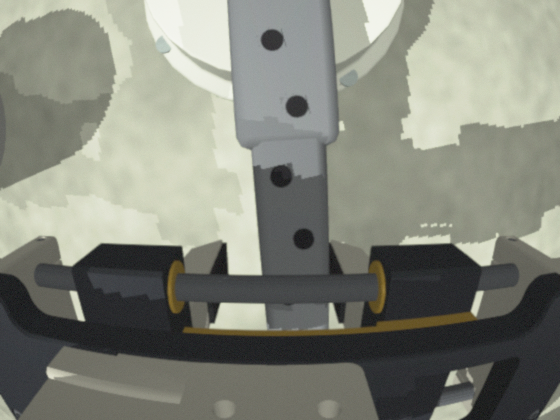

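The right pad pushes the blade with its edge at about column 328, and it follows freely.

Request:
play_rows(moves=[110,0,-1.5,0,0.5,110,0,-3,0,1,110,0.1,-4.5,0,1.6,110,0.1,-6,0,2.1,110,0.2,-7.5,0,2.6,110,0.3,-9,0,3.1,110,0.3,-10,0,3.5,110,0.3,-10,0,3.5])

```text
time: 11.33
tool_pos: [456.3, 78.7, 69.7]
tcp_rot: [-3.142, -0.0, -0.31]
contact_force: [0.0, 0.4, 0.1]
grip_width: 52.2
```

```bash
python3 -c "
from h import *
meas(4)"
```

```text
t 11.53 F_tool [ 0.38 -0.23  0.11] (Fy sd 0.17) Mz -0.01 r 164.42 ang -0.3019 (arc165 -49.82) yaw -0.3098 w 51.91 z 69.7 pos [456.2  78.5  69.7]
```

Request:
play_rows(moves=[110,0,-0.8,0,0.28,110,0,-1.6,0,0.56,110,0,-2.4,0,0.84,110,0,-2.4,0,0.84])

```text
time: 11.87
tool_pos: [457.0, 80.9, 69.7]
tcp_rot: [3.142, -0.0, -0.325]
contact_force: [0.1, -0.6, -0.1]
grip_width: 52.3
```

```bash
python3 -c "
from h import *
meas(4)"
```

```text
t 12.07 F_tool [-0.25  0.28 -0.37] (Fy sd 0.32) Mz 0.01 r 164.44 ang -0.3164 (arc165 -52.21) yaw -0.3245 w 52.17 z 69.7 pos [456.9  80.8  69.7]
```

Request:
play_rows(moves=[110,0,-0.8,0,0.28,110,0,-1.6,0,0.56,110,0,-2.4,0,0.84,110,0,-2.4,0,0.84])

```text
time: 12.4
tool_pos: [457.7, 83.2, 69.7]
tcp_rot: [3.142, -0.0, -0.339]
contact_force: [-0.0, -0.2, -0.7]
grip_width: 52.1
```

```bash
python3 -c "
from h import *
meas(4)"
```

```text
t 12.60 F_tool [-0.2   0.67 -0.18] (Fy sd 0.32) Mz 0.01 r 164.46 ang -0.3310 (arc165 -54.62) yaw -0.3391 w 52.27 z 69.7 pos [457.7  83.1  69.7]
```

Request:
play_rows(moves=[110,0,-0.8,0,0.28,110,0,-1.6,0,0.56,110,0,-2.4,0,0.84,110,0,-2.4,0,0.84])

```text
time: 12.93
tool_pos: [458.5, 85.5, 69.7]
tcp_rot: [3.142, -0.0, -0.354]
contact_force: [0.1, 0.0, -0.3]
grip_width: 52.2
```

```bash
python3 -c "
from h import *
meas(4)"
```

```text
t 13.13 F_tool [-0.03  0.2   0.03] (Fy sd 0.32) Mz 0.02 r 164.45 ang -0.3456 (arc165 -57.03) yaw -0.3538 w 52.16 z 69.7 pos [458.4  85.4  69.7]
```

Request:
play_rows(moves=[110,0,-0.8,0,0.28,110,0,-1.6,0,0.56,110,0,-2.4,0,0.84,110,0,-2.4,0,0.84])

```text
time: 13.47
tool_pos: [459.3, 87.7, 69.7]
tcp_rot: [3.142, 0.0, -0.369]
contact_force: [-0.6, -0.2, 0.0]
grip_width: 52.2
```

```bash
python3 -c "
from h import *
meas(4)"
```

```text
t 13.67 F_tool [-0.17  0.   -0.17] (Fy sd 0.39) Mz -0.02 r 164.44 ang -0.3603 (arc165 -59.44) yaw -0.3684 w 52.39 z 69.7 pos [459.3  87.6  69.7]
```

Request:
play_rows(moves=[110,0,-0.8,0,0.28,110,0,-1.6,0,0.56,110,0,-2.4,0,0.84,110,0,-2.4,0,0.84])

```text
time: 14.0
tool_pos: [460.2, 90.0, 69.7]
tcp_rot: [3.142, -0.0, -0.384]
contact_force: [0.1, -0.6, -0.6]
grip_width: 52.3
```

```bash
python3 -c "
from h import *
meas(4)"
```

```text
t 14.20 F_tool [ 0.01  0.17 -0.07] (Fy sd 0.65) Mz -0.01 r 164.43 ang -0.3749 (arc165 -61.86) yaw -0.3831 w 52.23 z 69.7 pos [460.2  89.9  69.7]
```

Request:
play_rows(moves=[110,0,-0.8,0,0.28,110,0,-1.6,0,0.56,110,0,-2.4,0,0.84,110,0,-2.4,0,0.84])

```text
time: 14.53
tool_pos: [461.1, 92.2, 69.7]
tcp_rot: [3.142, -0.0, -0.398]
contact_force: [0.6, -0.6, -0.1]
grip_width: 52.3
```

```bash
python3 -c "
from h import *
meas(4,'pics/w10.png')"
```

```text
t 14.73 F_tool [-0.15  0.2   0.02] (Fy sd 0.77) Mz 0.00 r 164.43 ang -0.3895 (arc165 -64.26) yaw -0.3978 w 52.14 z 69.7 pos [461.1  92.1  69.7]
```

View pics/w10.png

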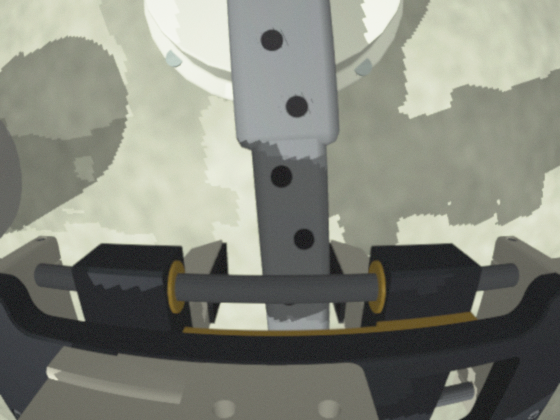

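The blade is still following, so I go on.

Request:
play_rows(moves=[110,0,-0.8,0,0.28,110,0,-1.6,0,0.56,110,0,-2.4,0,0.84,110,0,-2.4,0,0.84])

```text
time: 15.07
tool_pos: [462.0, 94.4, 69.7]
tcp_rot: [3.142, -0.0, -0.413]
contact_force: [0.1, -0.2, 0.7]
grip_width: 52.7
```

```bash
python3 -c "
from h import *
meas(4)"
```

```text
t 15.27 F_tool [ 0.41 -0.36  0.37] (Fy sd 0.37) Mz -0.03 r 164.42 ang -0.4041 (arc165 -66.68) yaw -0.4125 w 52.00 z 69.7 pos [462.   94.3  69.7]
```

Request:
play_rows(moves=[110,0,-0.8,0,0.28,110,0,-1.6,0,0.56,110,0,-2.4,0,0.84,110,0,-2.4,0,0.84])

```text
time: 15.6
tool_pos: [463.0, 96.6, 69.7]
tcp_rot: [3.142, 0.0, -0.428]
contact_force: [0.4, -0.1, 0.1]
grip_width: 52.3
```

```bash
python3 -c "
from h import *
meas(4)"
```

```text
t 15.80 F_tool [ 0.39 -0.24 -0.29] (Fy sd 0.44) Mz 0.01 r 164.43 ang -0.4186 (arc165 -69.07) yaw -0.4271 w 52.14 z 69.7 pos [463.   96.5  69.7]
```

Request:
play_rows(moves=[110,0,-0.8,0,0.28,110,0,-1.6,0,0.56,110,0,-2.4,0,0.84,110,0,-2.4,0,0.84])

```text
time: 16.13
tool_pos: [464.0, 98.8, 69.7]
tcp_rot: [3.142, -0.0, -0.442]
contact_force: [-0.1, 0.7, -0.1]
grip_width: 52.5
```

```bash
python3 -c "
from h import *
meas(4)"
```

```text
t 16.33 F_tool [ 0.14 -0.03  0.33] (Fy sd 0.31) Mz 0.01 r 164.42 ang -0.4332 (arc165 -71.48) yaw -0.4418 w 52.16 z 69.7 pos [464.   98.7  69.7]
```

Request:
play_rows(moves=[110,0,-0.8,0,0.28,110,0,-1.6,0,0.56,110,0,-2.4,0,0.84,110,0,-2.4,0,0.84])

```text
time: 16.67
tool_pos: [464.8, 100.5, 69.6]
tcp_rot: [3.141, 0.0, -0.457]
contact_force: [-1.1, -2.6, 0.2]
grip_width: 52.1
```

```bash
python3 -c "
from h import *
meas(4)"
```

```text
t 16.87 F_tool [ 0.82  3.93 -0.14] (Fy sd 0.71) Mz 0.07 r 164.44 ang -0.4456 (arc165 -73.53) yaw -0.4564 w 52.20 z 69.6 pos [464.8 100.6  69.6]
```

Clockwise resistance found, at 3.9 N. I press to about 5 N and hold, then sample while easing off.

Request:
play_rows(moves=[110,0,-0.5,0,0.17,110,0,-0.5,0,0.17])

```text
time: 17.03
tool_pos: [465.0, 101.0, 69.6]
tcp_rot: [3.141, 0.0, -0.459]
contact_force: [-1.4, -5.2, 0.3]
grip_width: 52.6
```

```bash
python3 -c "
from h import *
meas(10)
farang('pics/m10.png')"
```

```text
t 17.53 F_tool [ 1.41  5.44 -0.58] (Fy sd 0.52) Mz 0.08 r 164.44 ang -0.4483 (arc165 -73.96) yaw -0.4593 w 52.20 z 69.6 pos [465.  101.   69.6]
far n 331 line ang -0.4594 hub->centroid ang -0.3847 [762.3 -30.7]
```

Request:
play_rows(moves=[110,0,0.6,0,-0.21,110,0,0.6,0,-0.21])

```text
time: 17.75
tool_pos: [464.8, 100.6, 69.6]
tcp_rot: [3.141, 0.0, -0.456]
contact_force: [-1.3, -4.6, 0.3]
grip_width: 51.9
```

```bash
python3 -c "
from h import *
meas(8)"
```

```text
t 18.15 F_tool [1.18 4.61 0.  ] (Fy sd 0.80) Mz 0.07 r 164.45 ang -0.4463 (arc165 -73.64) yaw -0.4558 w 52.19 z 69.7 pos [464.9 100.7  69.7]
```

Request:
play_rows(moves=[110,0,0.6,0,-0.21,110,0,0.6,0,-0.21])

```text
time: 18.32
tool_pos: [464.7, 100.3, 69.7]
tcp_rot: [-3.141, -0.0, -0.452]
contact_force: [-0.6, -3.3, 0.7]
grip_width: 52.5
```

```bash
python3 -c "
from h import *
meas(8)"
```

```text
t 18.72 F_tool [0.23 2.82 0.14] (Fy sd 0.39) Mz 0.03 r 164.44 ang -0.4439 (arc165 -73.24) yaw -0.4522 w 52.27 z 69.7 pos [464.7 100.3  69.7]
```

Free play in TCP arc runs from -9.2 to -72.5, so the middle is at -40.85. Half-play at the blade is then about 21.6 mm, inside the stated 12 to 28 mm. I push the blade back counter-clockwise until the TCP is near -31.

Request:
play_rows(moves=[110,0,3,0,-1,110,0.1,6,0,-2.1,110,0.2,9,0,-3.1,110,0.4,12,0,-4.2,110,0.7,15,0,-5.2,110,0.9,17,0,-5.9,110,1,18.5,0,-6.4,110,1.2,20,0,-6.9])

```text
time: 19.38
tool_pos: [457.0, 81.5, 69.7]
tcp_rot: [-3.142, -0.0, -0.331]
contact_force: [-0.6, 0.0, 0.4]
grip_width: 52.4
```

Request:
play_rows(moves=[110,0,2,0,-0.7,110,0,4,0,-1.4,110,0.1,6,0,-2.1,110,0.2,8,0,-2.8,110,0.3,10,0,-3.5,110,0.4,12,0,-4.2,110,0.6,14,0,-4.9,110,0.6,14,0,-4.9])

```text
time: 20.05
tool_pos: [452.9, 67.9, 69.7]
tcp_rot: [3.141, 0.0, -0.245]
contact_force: [0.1, -0.3, -0.0]
grip_width: 52.3
```

```bash
python3 -c "
from h import *
meas(4,'pics/w11.png')"
```

```text
t 20.25 F_tool [-0.57  0.31  0.3 ] (Fy sd 0.26) Mz -0.01 r 164.85 ang -0.2357 (arc165 -38.88) yaw -0.2463 w 52.36 z 69.7 pos [453.   68.3  69.7]
```

View pics/w11.png

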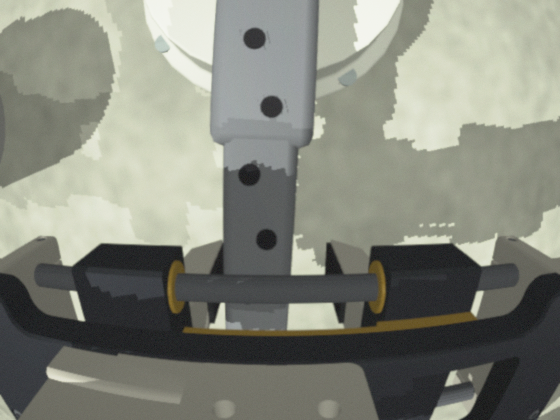

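The blade follows the left pad with its edge at column 222. I go 8 mm further, then back 10 mm to centre the tool over the middle.

Request:
play_rows(moves=[110,0,1.5,0,-0.5,110,0,3,0,-1,110,0.1,4.5,0,-1.6,110,0.1,5.5,0,-1.9,110,0.1,6.5,0,-2.3,110,0.2,7.3,0,-2.5,110,0.2,8,0,-2.8,110,0.2,8,0,-2.8])

```text
time: 20.92
tool_pos: [451.2, 60.3, 69.7]
tcp_rot: [3.141, 0.0, -0.197]
contact_force: [-0.1, -0.1, -0.1]
grip_width: 52.0
```

```bash
python3 -c "
from h import *
meas(3)"
```

```text
t 21.07 F_tool [ 0.2  -0.61 -0.47] (Fy sd 0.32) Mz 0.01 r 164.88 ang -0.1873 (arc165 -30.90) yaw -0.1973 w 52.16 z 69.7 pos [451.2  60.4  69.7]
```

Request:
play_rows(moves=[110,0,-2.5,0,0.9,110,0.1,-5,0,1.8,110,0.2,-7.5,0,2.6,110,0.3,-9,0,3.1,110,0.3,-10,0,3.5,110,0.3,-10,0,3.5])

```text
time: 21.57
tool_pos: [453.5, 70.5, 69.7]
tcp_rot: [3.142, -0.0, -0.259]
contact_force: [0.0, -0.3, -0.3]
grip_width: 52.0
```

```bash
python3 -c "
from h import *
meas(3,'pics/w12.png');farang('pics/m12.png')"
```

```text
t 21.72 F_tool [ 0.16  0.2  -0.17] (Fy sd 0.32) Mz -0.02 r 164.78 ang -0.2488 (arc165 -41.05) yaw -0.2582 w 52.17 z 69.7 pos [453.5  70.2  69.7]
far n 355 line ang -0.2744 hub->centroid ang -0.2424 [766.7  -8.3]
```

View pics/w12.png

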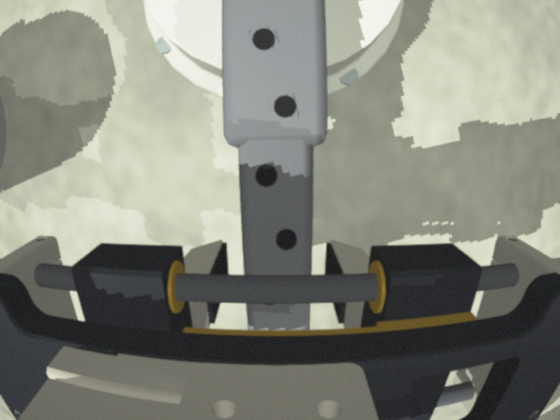

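The blade sits centred between the pads (edges 238 and 314, pad middle about 276). The far blade in the top view agrees: it now reads -0.242 against a middle of -0.244. I let go straight upward.

Request:
play_rows(moves=[110,0,0,-5,0,110,0,0,-15,0,110,0,0,-35,0,110,0,0,-60,0,110,0,0,-90,0,110,0,0,-120,0,110,0,0,-140,0,110,0,0,-140,0])

```text
time: 22.43
tool_pos: [455.6, 70.2, 214.3]
tcp_rot: [-3.14, -0.008, -0.258]
contact_force: [0.3, -0.1, -0.2]
grip_width: 52.4
```

Request:
play_rows(moves=[110,-5,30,0,0,110,-10,65,0,0,110,-10,100,0,0,110,-10,135,0,0,110,-10,165,0,0,110,-10,190,0,0,110,-10,200,0,0,110,-10,200,0,0])

```text
time: 23.1
tool_pos: [392.1, -122.0, 209.3]
tcp_rot: [3.141, 0.001, -0.262]
contact_force: [0.4, 0.8, 0.8]
grip_width: 52.1
```

```bash
python3 - <<'E'
from h import *
state();farang('pics/m13.png')
c=bot.capture("top");cv2.imwrite("pics/t13.png",c["color"][:,:,::-1])
m,P=arm(c,"pics/m14.png");f=cv2.fitLine(P.astype(np.float32),cv2.DIST_L2,0,.01,.01).ravel();print(f,np.arctan(f[1]/f[0]))
print("start ang",np.arctan(-.20731/.978275));state()
E
```

```text
t 23.10 tcp [ 392.13 -122.04  209.32] rot [ 3.1415e+00  7.0000e-04 -2.6170e-01] F [0.41 0.83 0.77] M [0.06 0.01 0.03] w 52.1
far n 358 line ang -0.2808 hub->centroid ang -0.2427 [767.   -8.4]
[ 9.7009796e-01 -2.4271366e-01  6.1131055e+02  3.0276125e+01] -0.24516219
start ang -0.20882447979302393
t 23.20 tcp [ 392.61 -120.07  209.4 ] rot [-3.141e+00  7.000e-04 -2.594e-01] F [ 0.93 -0.17  0.25] M [ 0.08 -0.04 -0.01] w 52.2
```

View pics/t13.png

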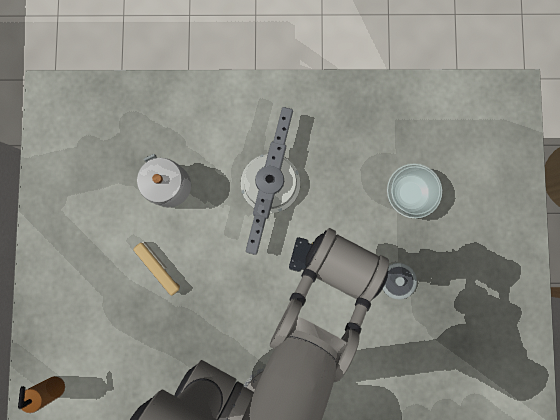

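The spray arm stayed at -0.243 to -0.245 rad after release. The crock, brush, bowls and filter disc are where they were, and the gripper is clear at z = 209 mm. I hand the job in.

```bash
python3 -c "
from plant import bot
print(bot.close_job())"
```

```text
the job is handed in; nothing more can be done
None
```

I rocked the spray arm against both ends of its play and left it at rest within about 1 mm of the middle at the blade's end, then let go and handed the job in. It took about 23 s, and the hand-in gave no verdict.

| | Counter-clockwise | Clockwise |
|---|---|---|
| Press, averaged over each hold | 6.4 N, eased to 5.6 N | 3.9 N, then 5.4 N |
| Hold near 5 N | about 0.5 s | about 0.5 s |
| Tool position where resistance began (arc at 165 mm) | -9.2 mm | -72.5 mm |

- **Play:** both ends gave a spring of about 3.7 N/mm. The free play is about ±21.6 mm, within the stated 12 to 28 mm, and the middle is at about -0.245 rad.
- **Final position:** after release, the top view showed the arm at -0.243 rad from the far blade's centroid and -0.245 rad from the whole-arm fit.
- **Disagreement:** a line fit to the short far blade alone read -0.28 rad. I set it aside because its mask is cropped there, and it had also been off at the clockwise end (-0.46 rad against -0.38 rad).
- **Bystanders:** the bowls, filter disc, brush and crock with its lid looked unmoved in the last top picture. The gripper was clear, touching nothing.

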